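Charge the pigment mill and hold its run key

TASK

Get the pigment mill going: lift the bar of its hinged feed tray to tip all five ceramic balls into the hopper, then lower the tray back down level. Then stand the loose T-handled run key in the mill's round socket, push it down against the spring, twist it a quarter turn clockwise (seen from above) as far as it goes and keep holding it pushed in and turned: the mill runs only while the key is held, so finish with the gripper still holding it. Leave the other things on the bench where they are.

Things in the scene. Friction and masses are not known exactly. Their poses are not given: they have to be found in the camera images.
- mill: Grey bench pigment mill, fixed, 200 x 300 mm (x by y), origin at the centre of its underside on the bench, z up. It stands turned by up to 0.25 rad. Along its own y: the socket at -95 mm on a raised block (130 x 110 mm, top 90 mm high), the steel hopper at +28 mm, the tray's hinge at +90 mm, the tray running on to +y out over the bench.
- socket (a point): Centre of the bayonet socket's mouth, at its collar's top (68 mm outside), 120 mm above the bench; axes as the mill. Bore 34 mm through a 6 mm lip with two 13 mm wide notches on the mill's +x and -x sides, out to 28 mm from the axis. A sprung plate with two dogs lies 1 mm under the lip. The hopper's splash guard, 158 mm above the bench, stands 65 mm off on +y.
- hopper (a point): Point on the hopper's axis, 80 mm above the bench (28 mm above the hopper's floor). Open sheet-steel hopper, rim 120 x 110 mm (x by y) at 126 mm, narrowing to 76 x 70 mm at its floor.
- tray_hinge (a point): Middle of the hinge of the feed tray, 132 mm above the bench; the hinge axis is the mill's x axis. Axes as the mill.
- tray_bar (a point): Middle of the tray's round lifting bar: 10 mm thick, 86 mm long along the mill's x (78 mm clear between its side arms), 165 mm from the hinge, 136 mm above the bench when the tray is down, 47 mm clear of the tray's end wall, nothing below. Pinched from above across its thickness it turns between the fingers while it is carried round the arc. The point turns with the tray.
- feed_tray (a joint): Angle of the aluminium feed tray (90 x 120 mm, walls 30 mm high, low lip at the hinge end), rad: 0 down and level, growing as the bar goes up and over towards the hopper, stop at 1.3. 0.25 kg; falls back if let go. By 1.2 all the balls have rolled out.
- ball0_center (a point): Centre of white ceramic ball 1 of 5, 24 mm in diameter, 17 g; at first lying on the tray.
- ball1_center (a point): Centre of white ceramic ball 2 of 5, 24 mm in diameter, 17 g; at first lying on the tray.
- ball2_center (a point): Centre of white ceramic ball 3 of 5, 24 mm in diameter, 17 g; at first lying on the tray.
- ball3_center (a point): Centre of white ceramic ball 4 of 5, 24 mm in diameter, 17 g; at first lying on the tray.
- ball4_center (a point): Centre of white ceramic ball 5 of 5, 24 mm in diameter, 17 g; at first lying on the tray.
- key: Run key, 62 mm tall, about 0.12 kg, standing on the bench, z up; origin at the centre of its foot. Stem 30 mm across, 22 mm high; at its foot two lugs, 6 mm high, 9 mm wide, reach 22.5 mm from the axis along +x and -x. Above it a 44 mm flange (22 to 26 mm up), then the handle, an upright bar 44 mm along x, 12 mm thick in y, 26 to 62 mm up. Half a turn leaves it the same.
- plunger (a joint): How far the sprung plate in the socket is pushed down, m: 0 up, 0.009 at its stop; 3 N to start it, 6 N at the stop. The key's foot meets it 7 mm below the socket's mouth; from 5 mm of travel the lugs are under the lip, and only then can the key turn (clockwise from above). Let go, it springs back and pops up.
- rotor (a joint): How far the plate's dogs are turned clockwise from above, rad: 0 at rest, stop at 1.42. The lugs meet the dogs after 0.1 to 0.2 rad; a spring turns them back (0.06 N m at first, 0.25 N m at the stop). At the stop the key is about a quarter turn from the notches.
- paint_bottle: Bystander: blue paint bottle, 68 mm across, 130 mm tall; origin under its centre.
- water_jar: Bystander: clear open cup, 72 mm across, 85 mm tall; origin under its centre.
- gesso_jar: Bystander: white jar, 72 mm across, 100 mm tall; origin under its centre.
- tape_roll: Bystander: card tape ring lying flat, 90 mm across, 24 mm high; origin under its centre.
- palette_knife: Bystander: palette knife 200 mm long along its x, lying flat; origin under it.
- carton: Bystander: green and white gable-top carton, 70 x 70 mm, 158 mm tall; origin under its centre.
Things that resemble listed ones, but are neither listed nor needed, are in the scene too. What is meant by the key is not blue, and is the larger of those in its own colour.

How it is judged:
On the way, in this order (a step that is already met when the one before it is completed fails the run):
1. all five balls are in the hopper (distance between each of ball0_center, ball1_center, ball2_center, ball3_center, ball4_center and hopper below 0.05 m), for 0.2 s.
2. the feed tray is lowered again, the balls still in the hopper (all of step 1 and value of joint feed_tray below 0.12 rad), for 0.2 s.
3. the run key is pushed into the socket and turned a quarter turn against the spring (value of joint plunger above 0.0035 m and value of joint rotor above 1.15 rad and horizontal distance between key and socket below 0.005 m and z of key in the frame of socket below -0.009 m and angle between key's own z axis and vertical below 0.15 rad and angle between the x axis of key and the y axis of mill, either way round below 0.45 rad and contact force between the fingers and key above 1 N), for 0.2 s.
At the end, for the whole second after the job is handed in: All balls within 50 mm of the hopper point; tray under 0.12 rad; fingers on the key (over 1 N), key upright within 0.15 rad, within 5 mm of the socket axis, foot over 9 mm deep, plunger over 3.5 mm, rotor over 1.15 rad, key x within 0.45 rad of the mill's y (all of step 2 and all of step 3); the arm keeps its last pose, push and grip.
It fails at once if a bystander was moved more than 50 mm (distance of any of paint_bottle, water_jar, gesso_jar, tape_roll, palette_knife, carton from where it was at the start of the episode above 0.05 m).
It also fails if it takes over 64 s, if anything falls off the work surface, if the arm or the gripper's body presses on something with over 40 N, if the wrist force passes 120 N, or if a joint passes its speed limit or range.

ROBOT

A 6-joint arm with a two-finger parallel gripper is mounted at the origin on the work surface. World frame = base frame: x ahead of the robot, y to its left, z up, the work surface at z = 0. Lengths are in m, angles in rad, forces in N, time in s.
With the tool pointing down it reaches from about 0.375 to 0.925 m from the base axis. Payload 5.7 kg.
Tool frame: the origin (TCP) lies at the very end of the fingers, on their centre line; the grasp point (between the pads) lies r.tcp_to_grasp behind it (r.tcp_to_grasp is the distance from the TCP to the grasp point, in m); z points along the fingers, y is the line along which they close (so a half turn about z gives the same grasp; the last joint's range is limited). The gripper opens to 88 mm and grips with 3 to 60 N. Pads are 20 mm wide; open, the fingers measure 115 mm over their backs; the gripper's body (75 mm by 178 mm) begins 61 mm behind the grasp point.
Start: joints at [-1.328, 0.359, 1.51, -0, 1.272, -0.115], TCP at [0.21, -0.562, 0.223] pointing down, gripper open.
Joint ranges: [-2.97, 2.97], [-1.01, 2.36], [0.21, 2.38], [-0.96, 4.11], [0.2, 2.71], [-2.98, 2.98]. Speed limits (rad/s): [2.39, 2.39, 3.14, 3.14, 3.14, 3.14].

INTERFACE

Orientations are given as a unit quaternion [x, y, z, w].
In Python, from cell import r gives the robot as it stands.
- The arm moves only by the tool drive_tool, never from a script. Its arguments are lists of equal length, an entry for each row: "offset": the shift along the tool's x, y, z in units of 50 mm (1.0 is 50 mm), a list of three; "dr": the turn, a rotation vector about the tool's x, y, z in units of 6 degrees (1.0 is 6 degrees), a list of three; "jaw": the opening, from 0 (shut) to 1 (fully open). In form: {"offset": [[tx, ty, tz], ...], "dr": [[rx, ry, rz], ...], "jaw": [jaw, ...]}. A call has 1 to 10 rows; each row shifts and turns the commanded pose from where the row before left it, along the tool's axes as they then stand; what a row does not reach is not made up. A row lasts 1/10 s, in which the tool goes at most 50 mm and 8.59 degrees, less where a joint would pass 70% of its speed; a pose out of reach is approached as far as the arm can. A call is refused whole if a number of a shift passes 1 or a number of a turn 1, either way. A call with a gripper value outside its range is refused whole. The fingers move at their own pace and stop on an object; "grip_force" is the grip in N (left out, the last holds). Time passes only in rows, so rows that do not move let the fingers close. It gives the time, the measured TCP pose, the force, the opening and the grip force at its end, in the units of the state.
- r.read_state(): the state, without advancing time (a new reading comes with each control period).
- r.camera(name): name is "side" or "top"; returns (picture, depth): 420x560x3 uint8, blue, green, red; 420x560 float32, m along the optical axis (not along the pixel's ray), 0 where there is no reading.
- r.calibration(name): a dict with "vfov" (degrees; the focal length in pixels is half the picture's height over the tangent of half this angle, whatever the lens; pixels are square), "cx", "cy" (the principal point, pixels), "D" ([k1, k2, p1, p2, k3] as OpenCV has them; the pictures are not rectified), "pose" (4x4, takes a point from camera to world coordinates). Camera axes: x right, y down, z forward; pixel columns grow to the right and rows downward; lengths in m; the calibration is good to about 2 mm. A picture is of the moment at which its call begins. calibration takes no time and is no camera call.
- r.close_job(): hands the job in; it is judged then, once.
Trained networks look in the newest picture that a camera, given by its name, has taken for a name from the list of things; names that differ only in an ending like _2 or _b are one class to them, and where a whole thing is asked for, a point or a joint stands for the part that bears it (a point fixed in the world has none). Each returns a list of dicts, best first, with "score" (0 to 1); they miss things now and then, are a little off and sometimes report something else, mostly with a low value. They report only what shows in the picture. A call takes as long as a camera call. They do not tell look-alikes from the thing itself.
- r.trace(thing, camera): "pixels" (420x560 bool, what is visible of it) and "box" ([centre column, centre row, width, height] in pixels, round what is visible of it).
The state is a dict: "time": time; "joint_pos": joint angles; "qd": joint speeds; "tau": joint torques, N m; "position": TCP position; "orientation": TCP orientation; "contact_force": force on the tool from outside, world axes, zero at the start; "wrist_torque": the same for the moment, N m; "opening": opening from 0.0 (shut) to 1.0 (fully open); "grasp_force": force on a finger pad.
Only numpy, scipy, OpenCV 4.12 (cv2) and the standard library are available. Lean on these libraries where they do the work, as an engineer would, in place of code of your own. Each camera call takes 0.05 s, during which the arm holds its last target. There are 200 camera calls.

## Working session

There is one attempt and no reset: what is moved stays moved. The work goes in short steps, Python scripts to look and compute and a tool call to move; the robot and the scene stay as the last step left them, time stands still between calls to the robot, and variables do not carry over. Pictures are saved under pics/ and viewed, at most 10 in all, crops included, and the job is handed in when it is done.

Besides the shell and the picture viewer there is one more tool, called after "Call:" as a command line: name --argument value ..., lists and objects as JSON in quotes. drive_tool: Moves the arm, as the interface text tells. Its arguments: {"type":"object","properties":{"offset":{"type":"array","items":{"type":"array","items":{"type":"number"}}},"dr":{"type":"array","items":{"type":"array","items":{"type":"number"}}},"jaw":{"type":"array","items":{"type":"number"}},"grip_force":{"type":"number"}},"required":["offset","dr","jaw"]}

```bash
ls; mkdir -p pics; cat > h.py <<'E'
import numpy as np, cv2
from cell import r
def deproj(cam, uv, z):
    c=r.calibration(cam); f=210/np.tan(np.radians(c["vfov"])/2)
    K=np.array([[f,0,c["cx"]],[0,f,c["cy"]],[0,0,1]]); 
    uv=np.asarray(uv,float).reshape(-1,1,2)
    n=cv2.undistortPoints(uv,K,np.array(c["D"])).reshape(-1,2)
    z=np.asarray(z,float).reshape(-1,1)
    p=np.hstack([n*z,z*np.ones((len(n),1))]); T=np.array(c["pose"])
    return p@T[:3,:3].T+T[:3,3]
def cloud(cam,d):
    v,u=np.mgrid[0:420,0:560]
    P=deproj(cam,np.stack([u.ravel(),v.ravel()],1),d.ravel()).reshape(420,560,3)
    P[d==0]=np.nan
    return P
E
python3 - <<'E'
from h import *
for c in ("top","side"):
    im,d=r.camera(c); cv2.imwrite(f"pics/{c}0.png",im); np.save(f"pics/{c}_d.npy",d); np.save(f"pics/{c}_im.npy",im)
    cal=r.calibration(c); print(c,cal["vfov"],np.round(cal["pose"],3).tolist(),np.isfinite(d).mean(),(d==0).mean())
    for n in ("key","feed_tray","mill","ball0_center","tray_bar"):
        for o in r.trace(n,c): print(n,round(o["score"],2),np.round(o["box"],0),)
print(r.tcp_to_grasp, r.read_state())
E
```

```text
pics
top 54.21619870937014 [[0.002, -0.993, 0.117, 0.425], [-1.0, -0.003, -0.009, 0.015], [0.009, -0.117, -0.993, 1.161], [0.0, 0.0, 0.0, 1.0]] 1.0 0.0039115646258503405
key 0.66 [418. 174.  18.  10.]
key 0.64 [407. 212.  19.  21.]
feed_tray 0.88 [186. 219.  71.  40.]
mill 0.72 [231. 219. 164.  79.]
ball0_center 0.63 [209. 227.   9.  11.]
tray_bar 0.61 [184. 218.  67.  42.]
tray_bar 0.23 [292. 218.  14.  19.]
side 55.71058094109039 [[-0.796, -0.37, 0.478, 0.01], [-0.605, 0.503, -0.617, 0.695], [-0.012, -0.781, -0.625, 0.822], [0.0, 0.0, 0.0, 1.0]] 1.0 0.003826530612244898
key 0.64 [342. 177.  11.  18.]
key 0.53 [262. 249. 136. 106.]
feed_tray 0.71 [228. 254.  78.  66.]
mill 0.96 [260. 251. 144. 103.]
ball0_center 0.51 [253. 243.   8.   5.]
tray_bar 0.69 [228. 257.  78.  65.]
tray_bar 0.62 [293. 206.  10.   6.]
0.0187 {'time': 0.6, 'joint_pos': array([-1.32812765e+00,  3.58764612e-01,  1.51042334e+00,  1.97646399e-05,
        1.27249245e+00, -1.15134911e-01]), 'qd': array([ 0.00114096,  0.00052733, -0.00073226,  0.00070383, -0.00068141,
        0.00193506]), 'tau': array([-7.31965847e-04, -5.15054047e+01, -2.71000689e+01,  6.73493114e-02,
        2.52046029e-02, -3.44790794e-05]), 'position': array([ 0.21010083, -0.56196877,  0.22263496]), 'orientation': array([ 9.84040227e-01,  1.77946143e-01,  6.63077100e-06, -4.43863083e-05]), 'contact_force': array([-0.51527675, -0.61698204, -0.31539371]), 'wrist_torque': array([-0.01184588,  0.00872598, -0.00337388]), 'grasp_force': 0.0, 'opening': 0.9979918083081653}
```

View pics/top0.png

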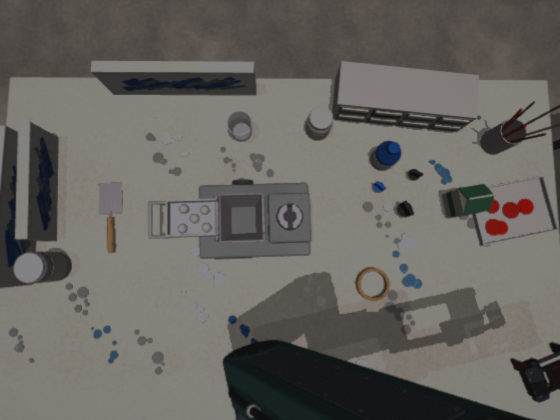

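View pics/side0.png

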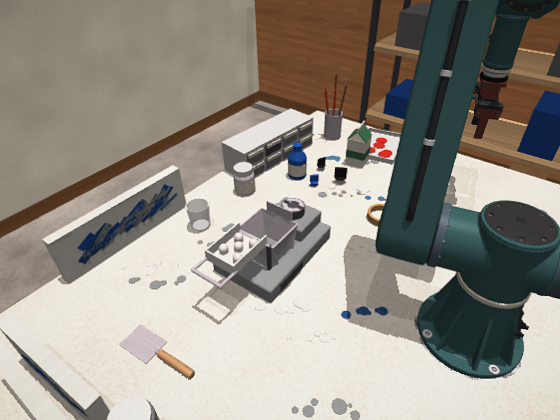

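The top view shows the mill at about (255,220), with the tray and bar to its left and the socket at (290,216). Two dark keys stand at (405,209) (larger) and (415,174) (smaller), and there is a blue one at (378,187).

```bash
python3 - <<'E'
from h import *
im=np.load("pics/top_im.npy"); d=np.load("pics/top_d.npy"); P=cloud("top",d)
a=cv2.resize(im[170:270,140:320],None,fx=4.4,fy=4.4,interpolation=cv2.INTER_CUBIC)
b=cv2.resize(im[160:225,360:440],None,fx=4,fy=4,interpolation=cv2.INTER_CUBIC)
c=cv2.resize(np.load("pics/side_im.npy")[150:195,295:355],None,fx=5.5,fy=5.5,interpolation=cv2.INTER_CUBIC)
H=np.zeros((440+150,792,3),np.uint8)
a=cv2.resize(a,(576,320)); H[:320,:576]=a
H[325:325+b.shape[0],:b.shape[1]]=b; H[325:325+c.shape[0],330:330+c.shape[1]]=c
cv2.imwrite("pics/crop.png",np.clip(H*1.8,0,255).astype(np.uint8))
print("table z",np.nanmedian(P[300:330,180:220,2]))
# mill base rect: region z 0.02..
roi=np.zeros((420,560),bool); roi[170:270,140:320]=1
def rect(lo,hi,reg,n):
    u0,u1,v0,v1=reg; m=np.zeros((420,560),bool); m[v0:v1,u0:u1]=1
    q=P[m&(P[...,2]>lo)&(P[...,2]<hi)]
    R=cv2.minAreaRect(q[:,:2].astype(np.float32)); print(n,len(q),np.round(R[0],4),np.round(R[1],4),round(R[2],2),"z",np.round(np.percentile(q[:,2],[5,50,95]),4))
rect(.015,.3,(195,320,170,265),"mill")
rect(.085,.096,(265,315,180,255),"block")
rect(.110,.13,(270,310,195,240),"collar")
rect(.12,.15,(145,168,195,242),"bar")
rect(.11,.18,(145,220,195,242),"tray")
rect(.02,.08,(395,415,198,222),"key")
rect(.008,.08,(407,425,165,182),"smallkey")
for v in range(200,220,1): print(v,np.round(P[v,396:416,2]*1000).astype(int))
E
```

```text
table z 0.0005739742446591034
mill 8374 [0.5326 0.0707] [0.2156 0.2996] 2.75 z [0.0474 0.0785 0.1382]
block 1464 [ 0.5306 -0.0239] [0.1297 0.1098] 1.9 z [0.0868 0.0902 0.0936]
collar 533 [ 0.5308 -0.0237] [0.0653 0.0671] 45.14 z [0.1121 0.1188 0.1229]
bar 241 [0.5196 0.3065] [0.0939 0.0459] 1.86 z [0.1364 0.1402 0.1437]
tray 2275 [0.5237 0.2424] [0.1147 0.1747] 1.47 z [0.1322 0.1374 0.1628]
key 201 [ 0.5597 -0.3457] [0.0404 0.0384] 84.86 z [0.0241 0.0428 0.064 ]
smallkey 124 [ 0.6603 -0.3775] [0.032  0.0318] 5.79 z [0.0182 0.0317 0.0492]
200 [ 4 -1  0 -2  2 -1  2  2  0  3  0 -3  0  1  3  1  3  1 -1  0]
201 [ 6 -2  3  4 -2 -2  0 52 63 64 62 -1 -2  0  2  0 -1  4 -2  2]
202 [                   4                    2                    1
                   -2                    0                   43
                   56                   61                   61
                   62                   64                    1
                    1                    3                   -1
                   -1                    2                    3
 -9223372036854775808               
[... 1222 characters left out ...]
     26
                   34                   39                   45
                   56                   57                   59
                   62 -9223372036854775808                   63
                   -1                   -1]
214 [ 1  0 26 25 28 19 29 24 27 28 39 46 49 56 61 60 61 61 -2 -1]
215 [-1  1 -3 27 24 28 25 27 21 28 30 38 48 54 57 61  3 -4 -3  1]
216 [ 0  1  2  5 -3 23 27 29 27 26 29 33 38 -1  3  0 -1  2  0  0]
217 [-4 -1  3 -4  0  1 -1  2  4  2  0  0  0 -3  2 -5 -1  4 -1  1]
218 [-3 -4  0 -2  1  5  2 -1 -1 -1  1 -2  1  0 -3  1  1 -4 -1 -4]
219 [-3  1 -2 -3 -2 -4  3  0 -1  1  5  3  1  0  0  2 -1 -2 -4  2]<stdin>:24: RuntimeWarning: invalid value encountered in cast
```

View pics/crop.png

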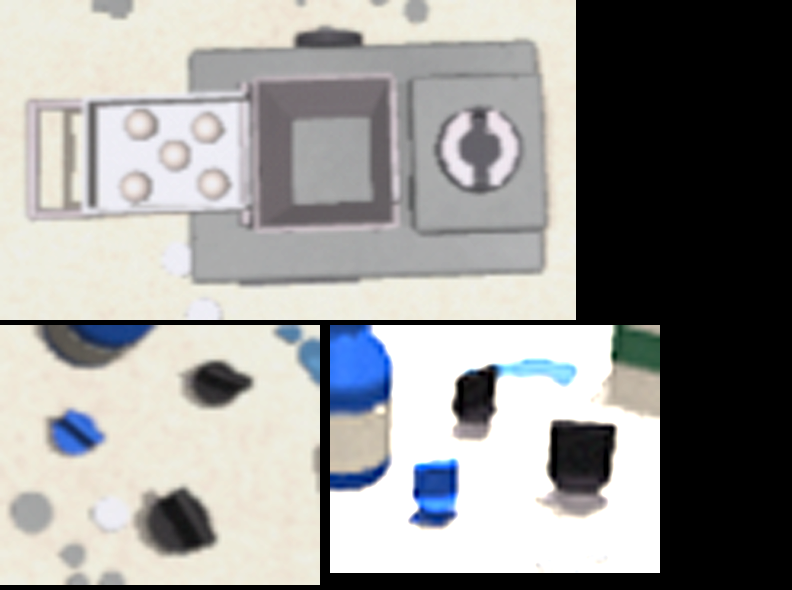

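The crop confirms the larger dark key: its handle runs from upper left to lower right. The two notches in the socket lie across the mill, and the tray holds five balls with the bar at its left end. Next I'll refine the poses and plan the approach.

```bash
cat >> h.py <<'E'
def plan(tgt, ang, n):
    """rows for tool pointing down: to TCP tgt, tool-x world angle ang (rad), in n rows"""
    s=r.read_state(); from scipy.spatial.transform import Rotation as R
    M=R.from_quat(s["orientation"]).as_matrix(); a=np.arctan2(M[1,0],M[0,0])
    da=(ang-a+np.pi)%(2*np.pi)-np.pi; dp=(np.array(tgt)-s["position"])/n
    print("from",np.round(s["position"],4),"ang",round(a,3),"da",round(da,3),"tilt",np.round(M[:2,2],4),"rz/row",round(-np.degrees(da)/n/6,3))
    for i in range(n):
        b=a+da*i/n; x=np.array([np.cos(b),np.sin(b),0]); y=np.array([np.sin(b),-np.cos(b),0])
        print([round(float(v),2) for v in (dp@x/.05,dp@y/.05,-dp[2]/.05)],end=", ")
    print()
E
python3 - <<'E'
from h import *
P=cloud("top",np.load("pics/top_d.npy")); im=np.load("pics/top_im.npy").astype(int)
def reg(u0,u1,v0,v1,lo,hi):
    m=np.zeros((420,560),bool); m[v0:v1,u0:u1]=1
    return P[m&(P[...,2]>lo)&(P[...,2]<hi)]
q=reg(395,416,198,222,.0565,.075); c=q.mean(0); 
R=cv2.minAreaRect(q[:,:2].astype(np.float32)); print("handle",R,c,np.arctan2(*np.linalg.svd((q-c)[:,:2])[2][0][::-1]))
q=reg(395,416,198,222,.018,.08); (xc,yc),rad=cv2.minEnclosingCircle(q[:,:2].astype(np.float32)); print("key circ",xc,yc,rad)
q=reg(395,416,198,222,.018,.031); print("flange low pts", q.mean(0)[:2])
from scipy.optimize import least_squares
f=least_squares(lambda p:np.minimum(0,p[2]-np.hypot(*(q[:,:2]-p[:2]).T))*10+ (0*p[2]+ (p[2]-.022)),[.56,-.346,.022]); 
hull=cv2.convexHull(q[:,:2].astype(np.float32))[:,0]; print("flange hull",np.round(hull,4).tolist())
q=reg(270,310,195,240,.112,.13); (xc,yc),rad=cv2.minEnclosingCircle(q[:,:2].astype(np.float32)); print("collar",xc,yc,rad,"med bounds",q.min(0),q.max(0))
q=reg(265,315,180,255,.085,.096);R=cv2.minAreaRect(q[:,:2].astype(np.float32));print("block",R)
q=reg(145,155,195,242,.125,.15); c=q.mean(0);print("bar",c,np.arctan2(*np.linalg.svd((q-c)[:,:2])[2][0][::-1]),q.min(0),q.max(0))
# dark bore centre, notch axis
b=np.zeros((420,560),bool); b[200:232,275:306]=1; 
s=im.sum(2); v,u=np.where(b&(s>330)); print("ring bright centroid px",u.mean(),v.mean(), len(u), deproj("top",[[u.mean(),v.mean()]], [1.0])) 
T=np.array(r.calibration("top")["pose"])
p=deproj("top",[[u.mean(),v.mean()]],[1.0])[0]; o=T[:3,3]; k=(.120-o[2])/(p[2]-o[2]); print("ring centre world",o+k*(p-o))
for rr in ((.45,-.2,.27),): plan(rr,np.pi+.033,16)
E
```

```text
handle ((0.5597947239875793, -0.34595608711242676), (0.042435988783836365, 0.011609460227191448), 32.3613166809082) [ 0.55982476 -0.34554686  0.06188139] -2.6091939766131866
key circ 0.5601471662521362 -0.3457182049751282 0.02189015783369541
flange low pts [ 0.55618161 -0.33841587]
flange hull [[0.5777999758720398, -0.35830000042915344], [0.5755000114440918, -0.33160001039505005], [0.5695000290870667, -0.3276999890804291], [0.566100001335144, -0.326200008392334], [0.5601999759674072, -0.3255000114440918], [0.5575000047683716, -0.3255000114440918], [0.5547000169754028, -0.3255999982357025], [0.5521000027656555, -0.32589998841285706], [0.5467000007629395, -0.32919999957084656], [0.5436999797821045, -0.3314000070095062], [0.5412999987602234, -0.33809998631477356], [0.5408999919891357, -0.33970001339912415], [0.5407999753952026, -0.3418999910354614], [0.5407999753952026, -0.35040000081062317], [0.5637000203132629, -0.36640000343322754], [0.5663999915122986, -0.3662000000476837], [0.5722000002861023, -0.36390000581741333], [0.5751000046730042, -0.36149999499320984]]
collar 0.5307470560073
[... 265 characters left out ...]
2387122 0.14036598] -3.1109975979438533 [0.47306228 0.31381402 0.13350603] [0.56612394 0.33068512 0.14569106]
ring bright centroid px 289.6030150753769 216.42713567839195 199 [[ 0.52508999 -0.0212963   0.1658368 ]]
ring centre world [ 0.52969221 -0.02299157  0.12      ]
from [ 0.2101 -0.562   0.2226] ang 0.358 da 2.817 tilt [-0.      0.0001] rz/row -1.681
[0.44, -0.32, -0.06], [0.49, -0.24, -0.06], [0.52, -0.15, -0.06], [0.54, -0.05, -0.06], [0.54, 0.04, -0.06], [0.53, 0.14, -0.06], [0.49, 0.23, -0.06], [0.45, 0.31, -0.06], [0.39, 0.38, -0.06], [0.31, 0.44, -0.06], [0.23, 0.49, -0.06], [0.14, 0.52, -0.06], [0.05, 0.54, -0.06], [-0.05, 0.54, -0.06], [-0.14, 0.52, -0.06], [-0.23, 0.49, -0.06],
```

```bash
python3 - <<'E'
from h import *
plan((.40,-.30,.28),.358+np.pi/3,10)
E
```

```text
from [ 0.2101 -0.562   0.2226] ang 0.358 da 1.047 tilt [-0.      0.0001] rz/row -1.0
[0.54, -0.36, -0.11], [0.57, -0.3, -0.11], [0.6, -0.24, -0.11], [0.62, -0.17, -0.11], [0.64, -0.11, -0.11], [0.65, -0.04, -0.11], [0.65, 0.03, -0.11], [0.64, 0.1, -0.11], [0.63, 0.16, -0.11], [0.61, 0.23, -0.11],
```

Call:
drive_tool --offset '[[0.54,-0.36,-0.11],[0.57,-0.3,-0.11],[0.6,-0.24,-0.11],[0.62,-0.17,-0.11],[0.64,-0.11,-0.11],[0.65,-0.04,-0.11],[0.65,0.03,-0.11],[0.64,0.1,-0.11],[0.63,0.16,-0.11],[0.61,0.23,-0.11]]' --dr '[[0,0,-1],[0,0,-1],[0,0,-1],[0,0,-1],[0,0,-1],[0,0,-1],[0,0,-1],[0,0,-1],[0,0,-1],[0,0,-1]]' --jaw '[0.4,0.4,0.4,0.4,0.4,0.4,0.4,0.4,0.4,0.4]' --grip_force 15

```text
time: 1.6
position: [0.4011, -0.2984, 0.278]
orientation: [0.762, 0.648, 0.0, 0.0]
contact_force: [0.3, -0.6, 0.3]
opening: 0.402
grasp_force: 0.0
```

```bash
python3 - <<'E'
from h import *
plan((.50,.02,.28),.358+2*np.pi/3,10)
E
```

```text
from [ 0.4011 -0.2984  0.278 ] ang 1.409 da 1.043 tilt [ 0.0003 -0.0002] rz/row -0.996
[0.66, 0.09, -0.0], [0.65, 0.16, -0.0], [0.63, 0.23, -0.0], [0.6, 0.29, -0.0], [0.57, 0.35, -0.0], [0.53, 0.41, -0.0], [0.48, 0.46, -0.0], [0.43, 0.51, -0.0], [0.37, 0.55, -0.0], [0.32, 0.59, -0.0],
```

Call:
drive_tool --offset '[[0.66,0.09,0],[0.65,0.16,0],[0.63,0.23,0],[0.6,0.29,0],[0.57,0.35,0],[0.53,0.41,0],[0.48,0.46,0],[0.43,0.51,0],[0.37,0.55,0],[0.32,0.59,0]]' --dr '[[0,0,-1],[0,0,-1],[0,0,-1],[0,0,-1],[0,0,-1],[0,0,-1],[0,0,-1],[0,0,-1],[0,0,-1],[0,0,-1]]' --jaw '[0.4,0.4,0.4,0.4,0.4,0.4,0.4,0.4,0.4,0.4]'

```text
time: 2.6
position: [0.5, 0.0205, 0.2779]
orientation: [0.336, 0.942, 0.0, 0.0]
contact_force: [1.1, -0.0, 0.8]
opening: 0.4
grasp_force: 0.0
```

```bash
python3 - <<'E'
from h import *
plan((.519,.326,.22),np.pi+.033,10)
E
```

```text
from [0.5    0.0205 0.2779] ang 2.457 da 0.718 tilt [ 0.0005 -0.    ] rz/row -0.686
[0.36, 0.5, 0.12], [0.32, 0.52, 0.12], [0.28, 0.54, 0.12], [0.24, 0.56, 0.12], [0.2, 0.58, 0.12], [0.16, 0.59, 0.12], [0.12, 0.6, 0.12], [0.07, 0.61, 0.12], [0.03, 0.61, 0.12], [-0.01, 0.61, 0.12],
```

Call:
drive_tool --offset '[[0.36,0.5,0.12],[0.32,0.52,0.12],[0.28,0.54,0.12],[0.24,0.56,0.12],[0.2,0.58,0.12],[0.16,0.59,0.12],[0.12,0.6,0.12],[0.07,0.61,0.12],[0.03,0.61,0.12],[-0.01,0.61,0.12]]' --dr '[[0,0,-0.69],[0,0,-0.69],[0,0,-0.69],[0,0,-0.69],[0,0,-0.69],[0,0,-0.68],[0,0,-0.68],[0,0,-0.68],[0,0,-0.68],[0,0,-0.68]]' --jaw '[0.4,0.4,0.4,0.4,0.4,0.4,0.4,0.4,0.4,0.4]'

```text
time: 3.6
position: [0.5197, 0.3257, 0.2175]
orientation: [-0.015, 1.0, 0.0, 0.0]
contact_force: [0.5, 0.5, -0.0]
opening: 0.403
grasp_force: 0.0
```

```bash
python3 - <<'E'
from h import *
plan((.519,.326,.136-.0187),np.pi+.033,6)
E
```

```text
from [0.5197 0.3257 0.2175] ang -3.111 da 0.002 tilt [0.0002 0.0001] rz/row -0.003
[0.0, 0.0, 0.33], [0.0, 0.0, 0.33], [0.0, 0.0, 0.33], [0.0, 0.0, 0.33], [0.0, 0.0, 0.33], [0.0, 0.0, 0.33],
```

Call:
drive_tool --offset '[[0,0,0.4],[0,0,0.4],[0,0,0.4],[0,0,0.4],[0,0,0.4],[0,0,0,0],[0,0,0],[0,0,0],[0,0,0],[0,0,0]]' --dr '[[0,0,0],[0,0,0],[0,0,0],[0,0,0],[0,0,0],[0,0,0],[0,0,0],[0,0,0],[0,0,0],[0,0,0]]' --jaw '[0.4,0.4,0.4,0.4,0.4,0,0,0,0,0]'

```text
invalid input at $.offset[5]: expected 3 numbers
```

Call:
drive_tool --offset '[[0,0,0.4],[0,0,0.4],[0,0,0.4],[0,0,0.4],[0,0,0.4],[0,0,0],[0,0,0],[0,0,0],[0,0,0],[0,0,0]]' --dr '[[0,0,0],[0,0,0],[0,0,0],[0,0,0],[0,0,0],[0,0,0],[0,0,0],[0,0,0],[0,0,0],[0,0,0]]' --jaw '[0.4,0.4,0.4,0.4,0.4,0,0,0,0,0]'

```text
time: 4.6
position: [0.5206, 0.3261, 0.1191]
orientation: [-0.014, 1.0, 0.002, 0.001]
contact_force: [-0.1, 5.0, -1.3]
opening: 0.104
grasp_force: 15.0
```

```bash
python3 - <<'E'
from h import *
s=r.read_state(); print(s["contact_force"],s["opening"],s["grasp_force"])
# arc increments in tool y (mill +y), tool z (down), units of 50mm; r=165, bar 4 mm above hinge
L=.165; t0=np.arcsin(.004/L)
th=np.linspace(0,1.26,51); y=L*np.cos(th+t0)/.05; z=-L*np.sin(th+t0)/.05
y=np.round(y,2); z=np.round(z,2)
for k in range(5): print([[0,round(float(y[i+1]-y[i]),2),round(float(z[i+1]-z[i]),2)] for i in range(10*k,10*k+10)])
E
```

```text
[-0.14344991  5.00530719 -1.2682557 ] 0.10421555066058293 15.00414714217186
[[0, 0.0, -0.08], [0, -0.01, -0.09], [0, -0.01, -0.08], [0, -0.01, -0.08], [0, -0.01, -0.08], [0, -0.01, -0.09], [0, -0.02, -0.08], [0, -0.01, -0.08], [0, -0.02, -0.08], [0, -0.03, -0.08]]
[[0, -0.02, -0.08], [0, -0.02, -0.08], [0, -0.03, -0.08], [0, -0.03, -0.07], [0, -0.03, -0.08], [0, -0.04, -0.08], [0, -0.03, -0.07], [0, -0.04, -0.08], [0, -0.04, -0.07], [0, -0.04, -0.07]]
[[0, -0.04, -0.07], [0, -0.05, -0.07], [0, -0.04, -0.07], [0, -0.05, -0.07], [0, -0.05, -0.07], [0, -0.05, -0.06], [0, -0.06, -0.07], [0, -0.05, -0.06], [0, -0.06, -0.06], [0, -0.05, -0.06]]
[[0, -0.06, -0.06], [0, -0.06, -0.06], [0, -0.07, -0.05], [0, -0.06, -0.06], [0, -0.06, -0.05], [0, -0.07, -0.05], [0, -0.07, -0.05], [0, -0.07, -0.04], [0, -0.07, -0.05], [0, -0.07, -0.04]]
[[0, -0.07, -0.04], [0, -0.07, -0.04], [0, -0.08, -0.04], [0, -0.07, -0.04], [0, -0.08, -0.03], [0, -0.07, -0.04], [0, -0.08, -0.03], [0, -0.08, -0.02], [0, -0.08, -0.03], [0, -0.08, -0.03]]
```

Call:
drive_tool --offset '[[0,0.0,-0.08],[0,-0.01,-0.09],[0,-0.01,-0.08],[0,-0.01,-0.08],[0,-0.01,-0.08],[0,-0.01,-0.09],[0,-0.02,-0.08],[0,-0.01,-0.08],[0,-0.02,-0.08],[0,-0.03,-0.08]]' --dr '[[0,0,0],[0,0,0],[0,0,0],[0,0,0],[0,0,0],[0,0,0],[0,0,0],[0,0,0],[0,0,0],[0,0,0]]' --jaw '[0,0,0,0,0,0,0,0,0,0]'

```text
time: 5.6
position: [0.5208, 0.32, 0.1604]
orientation: [-0.014, 1.0, 0.002, 0.001]
contact_force: [0.1, 7.8, 0.4]
opening: 0.106
grasp_force: 15.0
```

Call:
drive_tool --offset '[[0,-0.02,-0.08],[0,-0.02,-0.08],[0,-0.03,-0.08],[0,-0.03,-0.07],[0,-0.03,-0.08],[0,-0.04,-0.08],[0,-0.03,-0.07],[0,-0.04,-0.08],[0,-0.04,-0.07],[0,-0.04,-0.07]]' --dr '[[0,0,0],[0,0,0],[0,0,0],[0,0,0],[0,0,0],[0,0,0],[0,0,0],[0,0,0],[0,0,0],[0,0,0]]' --jaw '[0,0,0,0,0,0,0,0,0,0]'

```text
time: 6.6
position: [0.5213, 0.3044, 0.199]
orientation: [-0.014, 1.0, 0.003, 0.002]
contact_force: [-1.5, 7.8, 2.8]
opening: 0.107
grasp_force: 15.0
```

Call:
drive_tool --offset '[[0,-0.04,-0.07],[0,-0.05,-0.07],[0,-0.04,-0.07],[0,-0.05,-0.07],[0,-0.05,-0.07],[0,-0.05,-0.06],[0,-0.06,-0.07],[0,-0.05,-0.06],[0,-0.06,-0.06],[0,-0.05,-0.06]]' --dr '[[0,0,0],[0,0,0],[0,0,0],[0,0,0],[0,0,0],[0,0,0],[0,0,0],[0,0,0],[0,0,0],[0,0,0]]' --jaw '[0,0,0,0,0,0,0,0,0,0]'

```text
time: 7.6
position: [0.5221, 0.28, 0.2328]
orientation: [-0.014, 1.0, 0.003, 0.002]
contact_force: [-0.8, 7.8, 6.4]
opening: 0.109
grasp_force: 15.0
```

Call:
drive_tool --offset '[[0,-0.06,-0.06],[0,-0.06,-0.06],[0,-0.07,-0.05],[0,-0.06,-0.06],[0,-0.06,-0.05],[0,-0.07,-0.05],[0,-0.07,-0.05],[0,-0.07,-0.04],[0,-0.07,-0.05],[0,-0.07,-0.04]]' --dr '[[0,0,0],[0,0,0],[0,0,0],[0,0,0],[0,0,0],[0,0,0],[0,0,0],[0,0,0],[0,0,0],[0,0,0]]' --jaw '[0,0,0,0,0,0,0,0,0,0]'

```text
time: 8.6
position: [0.5233, 0.2469, 0.2591]
orientation: [-0.014, 1.0, 0.003, 0.003]
contact_force: [-2.7, 8.7, 11.7]
opening: 0.108
grasp_force: 15.0
```

Call:
drive_tool --offset '[[0,-0.07,-0.04],[0,-0.07,-0.04],[0,-0.08,-0.04],[0,-0.07,-0.04],[0,-0.08,-0.03],[0,-0.07,-0.04],[0,-0.08,-0.03],[0,-0.08,-0.02],[0,-0.08,-0.03],[0,-0.08,-0.03]]' --dr '[[0,0,0],[0,0,0],[0,0,0],[0,0,0],[0,0,0],[0,0,0],[0,0,0],[0,0,0],[0,0,0],[0,0,0]]' --jaw '[0,0,0,0,0,0,0,0,0,0]'

```text
time: 9.6
position: [0.5245, 0.207, 0.2754]
orientation: [-0.014, 1.0, 0.001, 0.003]
contact_force: [-0.1, 3.2, 7.0]
opening: 0.109
grasp_force: 15.0
```

```bash
python3 - <<'E'
from h import *
im,d=r.camera("side"); cv2.imwrite("pics/side1.png",cv2.resize(im[140:330,150:400],None,fx=3,fy=3,interpolation=cv2.INTER_CUBIC)); print(r.read_state()["contact_force"],r.read_state()["position"])
E
```

```text
[-0.21994309  1.33078591  8.73494131] [0.52454894 0.2063301  0.27550661]
```

View pics/side1.png

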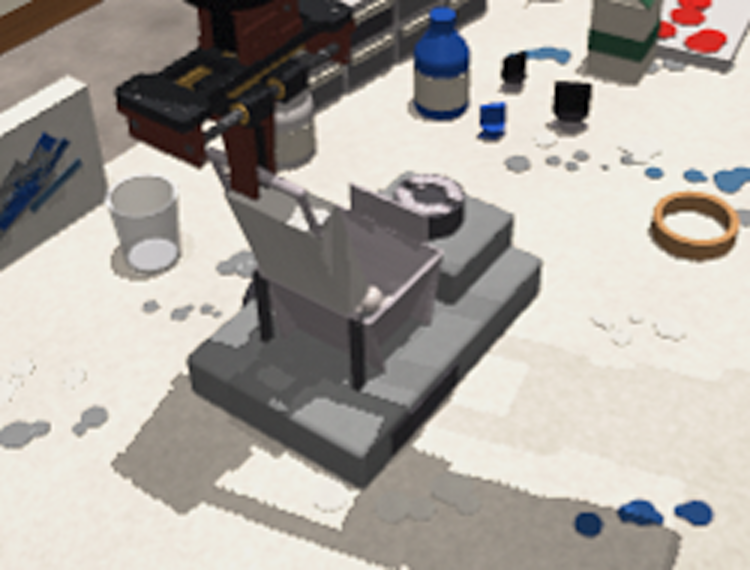

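The side view shows the tray tipped nearly upright over the hopper, with a ball visible in the hopper at about (370,300). No balls are on the bench.

```bash
python3 - <<'E'
from h import *
im,d=r.camera("top"); np.save("pics/t1.npy",im)
for o in r.trace("ball0_center","top")+r.trace("ball0_center","side"): print(round(o["score"],2),np.round(o["box"]))
L=.165; t0=np.arcsin(.004/L)
th=np.linspace(1.26,0,38); y=L*np.cos(th+t0)/.05; z=-L*np.sin(th+t0)/.05
y=np.round(y,2); z=np.round(z,2)
D=[[0,round(float(y[i+1]-y[i]),2),round(float(z[i+1]-z[i]),2)] for i in range(37)]
print(D[:7]);print(D[7:17]);print(D[17:27]);print(D[27:])
E
```

```text
0.49 [255. 229.  12.  14.]
0.28 [253. 220.   8.   7.]
0.51 [156. 351.  77.  52.]
[[0, 0.11, 0.04], [0, 0.11, 0.04], [0, 0.1, 0.04], [0, 0.1, 0.04], [0, 0.11, 0.05], [0, 0.1, 0.05], [0, 0.09, 0.05]]
[[0, 0.1, 0.06], [0, 0.09, 0.06], [0, 0.1, 0.07], [0, 0.09, 0.07], [0, 0.08, 0.07], [0, 0.09, 0.07], [0, 0.08, 0.08], [0, 0.08, 0.07], [0, 0.08, 0.09], [0, 0.07, 0.08]]
[[0, 0.07, 0.09], [0, 0.07, 0.09], [0, 0.07, 0.09], [0, 0.06, 0.09], [0, 0.06, 0.1], [0, 0.05, 0.09], [0, 0.06, 0.1], [0, 0.05, 0.11], [0, 0.04, 0.1], [0, 0.04, 0.1]]
[[0, 0.04, 0.11], [0, 0.04, 0.11], [0, 0.03, 0.1], [0, 0.02, 0.11], [0, 0.03, 0.11], [0, 0.02, 0.11], [0, 0.01, 0.11], [0, 0.02, 0.12], [0, 0.0, 0.11], [0, 0.01, 0.11]]
```

Call:
drive_tool --offset '[[0,0,0],[0,0,0],[0,0,0],[0,0.11,0.04],[0,0.11,0.04],[0,0.1,0.04],[0,0.1,0.04],[0,0.11,0.05],[0,0.1,0.05],[0,0.09,0.05]]' --dr '[[0,0,0],[0,0,0],[0,0,0],[0,0,0],[0,0,0],[0,0,0],[0,0,0],[0,0,0],[0,0,0],[0,0,0]]' --jaw '[0,0,0,0,0,0,0,0,0,0]'

```text
time: 10.8
position: [0.5233, 0.243, 0.2592]
orientation: [-0.014, 1.0, 0.001, 0.002]
contact_force: [-0.4, 2.6, 5.3]
opening: 0.11
grasp_force: 15.0
```

Call:
drive_tool --offset '[[0,0.1,0.06],[0,0.09,0.06],[0,0.1,0.07],[0,0.09,0.07],[0,0.08,0.07],[0,0.09,0.07],[0,0.08,0.08],[0,0.08,0.07],[0,0.08,0.09],[0,0.07,0.08]]' --dr '[[0,0,0],[0,0,0],[0,0,0],[0,0,0],[0,0,0],[0,0,0],[0,0,0],[0,0,0],[0,0,0],[0,0,0]]' --jaw '[0,0,0,0,0,0,0,0,0,0]'

```text
time: 11.8
position: [0.5218, 0.2864, 0.2216]
orientation: [-0.014, 1.0, 0.001, 0.001]
contact_force: [1.7, 4.9, 4.1]
opening: 0.107
grasp_force: 15.0
```

```bash
python3 - <<'E'
from h import *
im,d=r.camera("top"); cv2.imwrite("pics/t2.png",np.clip(cv2.resize(im[170:270,150:320],None,fx=4,fy=4,interpolation=cv2.INTER_CUBIC)*1.6,0,255).astype(np.uint8))
E
```

```text
(no output)
```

View pics/t2.png

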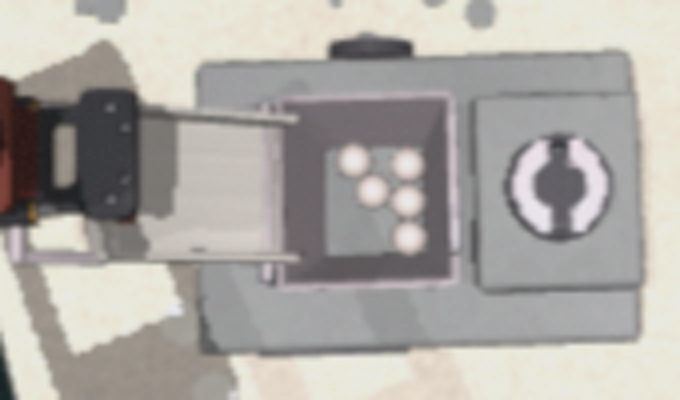

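All five balls lie in the hopper, at about (350–410, 160–238) in this crop. I'll continue lowering the tray.

Call:
drive_tool --offset '[[0,0.07,0.09],[0,0.07,0.09],[0,0.07,0.09],[0,0.06,0.09],[0,0.06,0.1],[0,0.05,0.09],[0,0.06,0.1],[0,0.05,0.11],[0,0.04,0.1],[0,0.04,0.1]]' --dr '[[0,0,0],[0,0,0],[0,0,0],[0,0,0],[0,0,0],[0,0,0],[0,0,0],[0,0,0],[0,0,0],[0,0,0]]' --jaw '[0,0,0,0,0,0,0,0,0,0]'

```text
time: 12.85
position: [0.5209, 0.3147, 0.173]
orientation: [-0.014, 1.0, 0.001, 0.001]
contact_force: [0.8, 5.9, 2.0]
opening: 0.106
grasp_force: 15.0
```

Call:
drive_tool --offset '[[0,0.04,0.11],[0,0.04,0.11],[0,0.03,0.1],[0,0.02,0.11],[0,0.03,0.11],[0,0.02,0.11],[0,0.01,0.11],[0,0.02,0.12],[0,0.0,0.11],[0,0.01,0.11]]' --dr '[[0,0,0],[0,0,0],[0,0,0],[0,0,0],[0,0,0],[0,0,0],[0,0,0],[0,0,0],[0,0,0],[0,0,0]]' --jaw '[0,0,0,0,0,0,0,0,0,0]'

```text
time: 13.85
position: [0.5205, 0.326, 0.1177]
orientation: [-0.014, 1.0, 0.001, 0.001]
contact_force: [1.5, 7.0, 1.2]
opening: 0.109
grasp_force: 15.0
```

Call:
drive_tool --offset '[[0,0,0],[0,0,0],[0,0,0],[0,0,0],[0,0,-0.3],[0,0,-0.5],[0,0,-0.6],[0,-0.3,-0.7],[0,-0.6,-0.7],[0,-0.8,-0.7]]' --dr '[[0,0,0],[0,0,0],[0,0,0],[0,0,0],[0,0,0],[0,0,0],[0,0,0],[0,0,0],[0,0,0],[0,0,0]]' --jaw '[0,0,0.4,0.4,0.4,0.4,0.4,0.4,0.4,0.4]'

```text
time: 14.85
position: [0.5212, 0.2408, 0.2916]
orientation: [-0.015, 1.0, -0.001, -0.001]
contact_force: [0.6, -0.4, -0.4]
opening: 0.398
grasp_force: 0.0
```

```bash
python3 - <<'E'
from h import *
im,d=r.camera("top"); P=cloud("top",d); np.save("pics/t3.npy",im)
m=np.zeros((420,560),bool); m[195:242,148:160]=1; q=P[m&(P[...,2]>.1)&(P[...,2]<.18)]; print("bar",q.mean(0),len(q))
k=.548+np.pi
plan((.545,.0,.29),k,8); plan((.5599,-.3457,.29),k,18)
E
```

```text
bar [nan nan nan] 0
from [0.5239 0.2359 0.2973] ang -3.114 da 0.521 tilt [ 0.0067 -0.0034] rz/row -0.622
[-0.04, -0.59, 0.02], [0.0, -0.59, 0.02], [0.04, -0.59, 0.02], [0.08, -0.59, 0.02], [0.12, -0.58, 0.02], [0.15, -0.57, 0.02], [0.19, -0.56, 0.02], [0.23, -0.55, 0.02], 
from [0.5239 0.2359 0.2973] ang -3.114 da 0.521 tilt [ 0.0067 -0.0034] rz/row -0.276
[-0.02, -0.65, 0.01], [-0.0, -0.65, 0.01], [0.02, -0.65, 0.01], [0.03, -0.65, 0.01], [0.05, -0.65, 0.01], [0.07, -0.64, 0.01], [0.09, -0.64, 0.01], [0.11, -0.64, 0.01], [0.13, -0.63, 0.01], [0.14, -0.63, 0.01], [0.16, -0.63, 0.01], [0.18, -0.62, 0.01], [0.2, -0.62, 0.01], [0.22, -0.61, 0.01], [0.23, -0.6, 0.01], [0.25, -0.6, 0.01], [0.27, -0.59, 0.01], [0.29, -0.58, 0.01], <stdin>:3: RuntimeWarning: Mean of empty slice.
  ret = um.true_divide(
```

Call:
drive_tool --offset '[[-0.02,-0.65,0],[0,-0.65,0],[0.02,-0.65,0],[0.03,-0.65,0],[0.05,-0.65,0],[0.07,-0.64,0],[0.09,-0.64,0],[0.11,-0.64,0],[0.13,-0.63,0],[0.14,-0.63,0]]' --dr '[[0,0,-0.28],[0,0,-0.28],[0,0,-0.28],[0,0,-0.28],[0,0,-0.28],[0,0,-0.28],[0,0,-0.28],[0,0,-0.28],[0,0,-0.28],[0,0,-0.28]]' --jaw '[0.5,0.5,0.5,0.5,0.5,0.5,0.5,0.5,0.5,0.5]' --grip_force 40

```text
time: 15.9
position: [0.5413, -0.0833, 0.29]
orientation: [-0.16, 0.987, 0.0, -0.001]
contact_force: [0.3, -0.1, 0.7]
opening: 0.497
grasp_force: 0.0
```

```bash
python3 - <<'E'
from h import *
im,d=r.camera("top"); P=cloud("top",d)
m=np.zeros((420,560),bool); m[195:242,146:160]=1; q=P[m&(P[...,2]>.1)&(P[...,2]<.22)]; print("bar",q.mean(0),len(q))
plan((.5599,-.3457,.20),.548+np.pi,10)
E
```

```text
bar [0.51878476 0.32114562 0.14045589] 198
from [ 0.5421 -0.0879  0.2899] ang -2.82 da 0.226 tilt [-0.0017 -0.0042] rz/row -0.216
[0.13, -0.5, 0.18], [0.14, -0.5, 0.18], [0.15, -0.49, 0.18], [0.16, -0.49, 0.18], [0.17, -0.49, 0.18], [0.18, -0.48, 0.18], [0.2, -0.48, 0.18], [0.21, -0.47, 0.18], [0.22, -0.47, 0.18], [0.23, -0.46, 0.18],
```

Call:
drive_tool --offset '[[0.13,-0.5,0.18],[0.14,-0.5,0.18],[0.15,-0.49,0.18],[0.16,-0.49,0.18],[0.17,-0.49,0.18],[0.18,-0.48,0.18],[0.2,-0.48,0.18],[0.21,-0.47,0.18],[0.22,-0.47,0.18],[0.23,-0.46,0.18]]' --dr '[[0,0,-0.22],[0,0,-0.22],[0,0,-0.22],[0,0,-0.22],[0,0,-0.22],[0,0,-0.22],[0,0,-0.21],[0,0,-0.21],[0,0,-0.21],[0,0,-0.21]]' --jaw '[0.5,0.5,0.5,0.5,0.5,0.5,0.5,0.5,0.5,0.5]'

```text
time: 16.95
position: [0.5594, -0.34, 0.1994]
orientation: [-0.27, 0.963, 0.001, -0.001]
contact_force: [-0.1, 0.5, 1.2]
opening: 0.5
grasp_force: 0.0
```

```bash
python3 - <<'E'
from h import *
r.camera("top")
plan((.5599,-.3457,.034),.548+np.pi,8)
E
```

```text
from [ 0.5591 -0.3439  0.1978] ang -2.594 da 0.001 tilt [-0.003  -0.0014] rz/row -0.001
[0.0, -0.0, 0.41], [0.0, -0.0, 0.41], [0.0, -0.0, 0.41], [0.0, -0.0, 0.41], [0.0, -0.0, 0.41], [0.0, -0.0, 0.41], [0.0, -0.0, 0.41], [0.0, -0.0, 0.41],
```

```bash
python3 - <<'E'
from h import *
P=cloud("top",np.load("pics/top_d.npy"))
for n,b in (("carton",(445,500,175,225)),("bottle",(370,405,135,172))):
    m=np.zeros((420,560),bool); m[b[2]:b[3],b[0]:b[1]]=1
    q=P[m&(P[...,2]>.06)][:,:2]-np.array([.5599,-.3457]); a=.548+np.pi
    x=q@[np.cos(a),np.sin(a)]; y=q@[np.sin(a),-np.cos(a)]; print(n,len(q),"x",x.min(),x.max(),"y",y.min(),y.max())
s=r.read_state(); print(s["position"],s["qd"])
E
```

```text
carton 1090 x 0.021249781102311464 0.1107769629712458 y -0.18621432595452822 -0.09587931268877692
bottle 548 x -0.1882449504876109 -0.12131718095850998 y -0.05976103554778682 0.002892936606671991
[ 0.55907434 -0.34386727  0.19781841] [ 0.02451009 -0.02382785  0.03240286  0.00674316  0.02053039  0.09728897]
```

```bash
python3 - <<'E'
from h import *
P=cloud("top",np.load("pics/top_d.npy")); a=.548+np.pi
m=np.zeros((420,560),bool); m[175:225,440:500]=1
Q=P[m&(P[...,2]>.02)]; q=Q[:,:2]-np.array([.5599,-.3457])
x=q@[np.cos(a),np.sin(a)]; y=q@[np.sin(a),-np.cos(a)]
for lo,hi in ((.09,.11),(.11,.13),(.13,.17)):
    k=(Q[:,2]>lo)&(Q[:,2]<hi); i=np.argsort(-y[k])[:4]; print(lo,np.round(np.c_[x[k],y[k],Q[k,2]][i],3).tolist())
    k2=k&(x<.045); print("  x<.045 max y",y[k2].max() if k2.any() else None)
E
```

```text
0.09 [[0.085, -0.096, 0.094], [0.081, -0.096, 0.105], [0.083, -0.097, 0.101], [0.084, -0.097, 0.105]]
  x<.045 max y -0.11221768402043493
0.11 [[0.084, -0.096, 0.112], [0.08, -0.098, 0.114], [0.083, -0.099, 0.114], [0.081, -0.099, 0.118]]
  x<.045 max y -0.1148090728679114
0.13 [[0.067, -0.103, 0.131], [0.064, -0.106, 0.137], [0.059, -0.106, 0.143], [0.061, -0.106, 0.139]]
  x<.045 max y -0.11420247398668107
```

Call:
drive_tool --offset '[[0,0,0.5],[0,0,0.5],[0,0,0.5],[0,0,0.5],[0,0,0.4],[0,0,0.3],[0,0,0.3],[0,0,0.2],[0,0,0.1],[0,0,0]]' --dr '[[0,0,0],[0,0,0],[0,0,0],[0,0,0],[0,0,0],[0,0,0],[0,0,0],[0,0,0],[0,0,0],[0,0,0]]' --jaw '[0.5,0.5,0.5,0.5,0.5,0.5,0.5,0.5,0.5,0.5]'

```text
time: 18.0
position: [0.5602, -0.3391, 0.0351]
orientation: [-0.27, 0.963, 0.0, -0.0]
contact_force: [-0.3, -0.4, 0.5]
opening: 0.498
grasp_force: 0.0
```

```bash
python3 - <<'E'
from h import *
r.camera("side")
plan((.5599,-.3457,.031),.548+np.pi,1)
E
```

```text
from [ 0.5606 -0.3393  0.0358] ang -2.594 da 0.001 tilt [ 0.0002 -0.0001] rz/row -0.006
[0.08, -0.1, 0.1],
```

Call:
drive_tool --offset '[[0.08,-0.1,0.09],[0,0,0],[0,0,0],[0,0,0],[0,0,0],[0,0,0],[0,0,0],[0,0,0]]' --dr '[[0,0,0],[0,0,0],[0,0,0],[0,0,0],[0,0,0],[0,0,0],[0,0,0],[0,0,0]]' --jaw '[0.5,0.5,0.5,0,0,0,0,0]'

```text
time: 18.85
position: [0.5598, -0.3456, 0.0312]
orientation: [-0.27, 0.963, -0.0, 0.0]
contact_force: [0.3, 0.2, 0.9]
opening: 0.134
grasp_force: 40.0
```

```bash
python3 - <<'E'
from h import *
print(r.read_state()["position"],r.read_state()["contact_force"])
plan((.5599,-.3457,.26),.548+np.pi,1)
E
```

```text
[ 0.55981559 -0.34562637  0.03120622] [0.2512446  0.15130026 0.90240579]
from [ 0.5598 -0.3456  0.0312] ang -2.594 da 0.001 tilt [ 0.0004 -0.0002] rz/row -0.005
[-0.0, -0.0, -4.58],
```

Call:
drive_tool --offset '[[0,0,-0.2],[0,0,-0.4],[0,0,-0.6],[0,0,-0.7],[0,0,-0.7],[0,0,-0.7],[0,0,-0.5],[0,0,-0.3],[0,0,-0.1],[0,0,0]]' --dr '[[0,0,0],[0,0,0],[0,0,0],[0,0,0],[0,0,0],[0,0,0],[0,0,0],[0,0,0],[0,0,0],[0,0,0]]' --jaw '[0,0,0,0,0,0,0,0,0,0]'

```text
time: 19.85
position: [0.5597, -0.3456, 0.2419]
orientation: [-0.27, 0.963, -0.0, 0.0]
contact_force: [0.5, 1.6, -0.9]
opening: 0.137
grasp_force: 40.0
```

```bash
python3 - <<'E'
from h import *
plan((.5305,-.0238,.24),.033+np.pi,10)
E
```

```text
from [ 0.5597 -0.3456  0.2419] ang -2.594 da -0.514 tilt [ 0.0008 -0.0006] rz/row 0.491
[-0.29, 0.58, 0.0], [-0.25, 0.59, 0.0], [-0.22, 0.61, 0.0], [-0.19, 0.62, 0.0], [-0.16, 0.63, 0.0], [-0.13, 0.63, 0.0], [-0.1, 0.64, 0.0], [-0.06, 0.64, 0.0], [-0.03, 0.65, 0.0], [0.0, 0.65, 0.0],
```

Call:
drive_tool --offset '[[-0.29,0.58,0.0],[-0.25,0.59,0.0],[-0.22,0.61,0.0],[-0.19,0.62,0.0],[-0.16,0.63,0.0],[-0.13,0.63,0.0],[-0.1,0.64,0.0],[-0.06,0.64,0.0],[-0.03,0.65,0.0],[0.0,0.65,0.0]]' --dr '[[0,0,0.49],[0,0,0.49],[0,0,0.49],[0,0,0.49],[0,0,0.49],[0,0,0.49],[0,0,0.49],[0,0,0.49],[0,0,0.49],[0,0,0.49]]' --jaw '[0,0,0,0,0,0,0,0,0,0]'

```text
time: 20.85
position: [0.5288, -0.0219, 0.2397]
orientation: [-0.016, 1.0, 0.0, -0.001]
contact_force: [0.9, 0.4, -1.6]
opening: 0.134
grasp_force: 40.0
```

Call:
drive_tool --offset '[[0,0,0],[0,0,0],[0,0,0]]' --dr '[[0,0,0],[0,0,0],[0,0,0]]' --jaw '[0,0,0]'

```text
time: 21.15
position: [0.5299, -0.024, 0.2404]
orientation: [-0.017, 1.0, -0.0, -0.001]
contact_force: [-0.2, -0.1, -1.1]
opening: 0.135
grasp_force: 40.0
```

```bash
python3 - <<'E'
from h import *
im,d=r.camera("side"); P=cloud("side",d)
cv2.imwrite("pics/s3.png",np.clip(cv2.resize(im[110:250,210:380],None,fx=4,fy=4,interpolation=cv2.INTER_CUBIC)*1.5,0,255).astype(np.uint8))
plan((.5305,-.0238,.24),.033+np.pi,1)
E
```

```text
from [ 0.5301 -0.0242  0.2406] ang -3.108 da -0.001 tilt [-0.0009 -0.0001] rz/row 0.007
[-0.01, 0.01, 0.01],
```

View pics/s3.png

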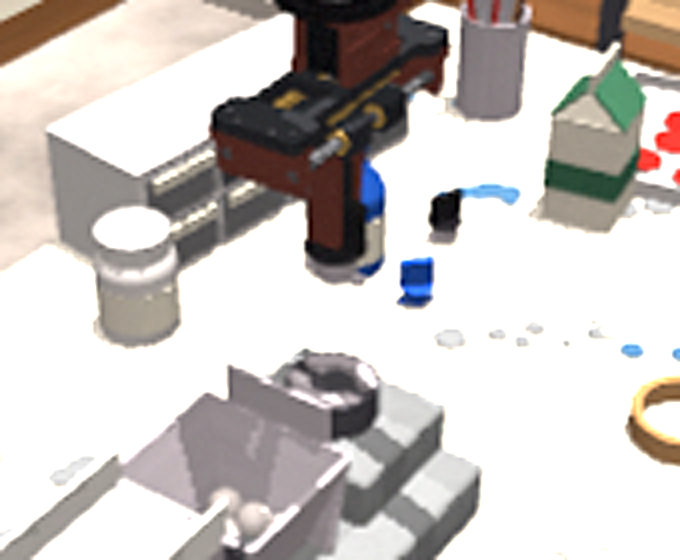

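The key is held upright under the fingers at about (335,265), above the socket at (330,390). The balls are in the hopper and the bystanders haven't moved. I'll lower it now.

Call:
drive_tool --offset '[[0,0,0.3],[0,0,0.5],[0,0,0.5],[0,0,0.2],[0,0,0.1],[0,0,0],[0,0,0.05],[0,0,0.05],[0,0,0.05],[0,0,0.05]]' --dr '[[0,0,0],[0,0,0],[0,0,0],[0,0,0],[0,0,0],[0,0,0],[0,0,0],[0,0,0],[0,0,0],[0,0,0]]' --jaw '[0,0,0,0,0,0,0,0,0,0]'

```text
time: 22.2
position: [0.5304, -0.0233, 0.1513]
orientation: [-0.017, 1.0, -0.0, 0.0]
contact_force: [0.7, -0.2, -0.7]
opening: 0.133
grasp_force: 40.0
```

Call:
drive_tool --offset '[[0,0,0.04],[0,0,0.04],[0,0,0.04]]' --dr '[[0,0,0],[0,0,0],[0,0,0]]' --jaw '[0,0,0]'

```text
time: 22.5
position: [0.5306, -0.0235, 0.1452]
orientation: [-0.017, 1.0, -0.0, 0.0]
contact_force: [0.1, 0.2, 0.3]
opening: 0.135
grasp_force: 40.0
```

Call:
drive_tool --offset '[[0,0,0.04],[0,0,0.04],[0,0,0.04],[0,0,0.04],[0,0,0.02],[0,0,0],[0,0,0]]' --dr '[[0,0,0],[0,0,0],[0,0,0],[0,0,0],[0,0,0],[0,0,0],[0,0,0]]' --jaw '[0,0,0,0,0,0,0]'

```text
time: 23.2
position: [0.5311, -0.0237, 0.1364]
orientation: [-0.017, 1.0, -0.0, 0.001]
contact_force: [2.4, -1.7, 3.5]
opening: 0.135
grasp_force: 40.0
```

Call:
drive_tool --offset '[[0,0,0.02],[0,0,0],[0,0,0],[0,0,0],[0,0,0],[0,0,0],[0,0,0],[0,0,0],[0,0,0],[0,0,0]]' --dr '[[0,0,0],[0,0,0.5],[0,0,0.5],[0,0,0.5],[0,0,0.5],[0,0,0.8],[0,0,0.8],[0,0,0.8],[0,0,0.8],[0,0,0.8]]' --jaw '[0,0,0,0,0,0,0,0,0,0]'

```text
time: 24.2
position: [0.5307, -0.0241, 0.1353]
orientation: [0.294, 0.956, -0.0, 0.001]
contact_force: [2.6, -3.2, 4.2]
opening: 0.135
grasp_force: 40.0
```

```bash
python3 - <<'E'
from h import *
s=r.read_state(); print(s["wrist_torque"],s["contact_force"],s["joint_pos"]); plan((.5305,-.0238,.1355),.033+np.pi-1.57,1)
E
```

```text
[-0.70244734 -0.63381958  0.07342117] [ 2.56181239 -3.17181608  4.17211197] [-1.74639498e-01  3.59425980e-01  1.76006751e+00 -1.29635823e-03
  1.02096326e+00 -1.14779061e+00]
from [ 0.5307 -0.0241  0.1353] ang 2.545 da -0.94 tilt [ 0.0009 -0.0013] rz/row 8.977
[0.01, 0.0, -0.0],
```

Call:
drive_tool --offset '[[0,0,0],[0,0,0],[0,0,0],[0,0,0],[0,0,0],[0,0,0],[0,0,0],[0,0,0],[0,0,0],[0,0,0]]' --dr '[[0,0,0.9],[0,0,0.9],[0,0,0.9],[0,0,0.9],[0,0,0.9],[0,0,0.9],[0,0,0.9],[0,0,0.9],[0,0,0.9],[0,0,0.5]]' --jaw '[0,0,0,0,0,0,0,0,0,0]'

```text
time: 25.2
position: [0.5304, -0.0241, 0.1352]
orientation: [0.681, 0.733, -0.0, 0.001]
contact_force: [1.5, -3.7, 3.7]
opening: 0.134
grasp_force: 40.0
```

```bash
python3 - <<'E'
from h import *
s=r.read_state(); print(s["wrist_torque"],s["contact_force"],s["joint_pos"]); plan((.5305,-.0238,.1355),.033+np.pi-1.57,1)
E
```

```text
[-0.81012924 -0.47815632  0.34119284] [ 1.48264717 -3.73147895  3.72770469] [-1.74675191e-01  3.59411920e-01  1.76032141e+00 -1.43028762e-03
  1.02117175e+00 -2.47550770e-01]
from [ 0.5304 -0.0241  0.1352] ang 1.644 da -0.04 tilt [ 0.0005 -0.0013] rz/row 0.38
[0.01, 0.0, -0.01],
```

Call:
drive_tool --offset '[[0,0,0.01],[0,0,0],[0,0,0],[0,0,0],[0,0,0]]' --dr '[[0,0,0.5],[0,0,0],[0,0,0],[0,0,0],[0,0,0]]' --jaw '[0,0,0,0,0]'

```text
time: 25.7
position: [0.5306, -0.0241, 0.1351]
orientation: [0.698, 0.716, -0.0, 0.001]
contact_force: [1.5, -2.6, 6.9]
opening: 0.134
grasp_force: 40.1
```

```bash
python3 - <<'E'
from h import *
im,d=r.camera("side"); im2,d2=r.camera("top")
f=lambda i:np.clip(cv2.resize(i,None,fx=4,fy=4,interpolation=cv2.INTER_CUBIC)*1.5,0,255).astype(np.uint8)
cv2.imwrite("pics/f.png",np.hstack([f(im[140:280,200:300+20]),f(im2[160:300,150:230])]))
s=r.read_state(); print(s["wrist_torque"],s["contact_force"],s["opening"]); plan((.5305,-.0238,.1355),.033+np.pi-1.57,1)
E
```

```text
[-0.72784654 -0.40413349  0.53499903] [ 1.56888965 -3.10129478  5.70058678] 0.13290826735919162
from [ 0.5306 -0.0241  0.1351] ang 1.596 da 0.008 tilt [ 0.0008 -0.0016] rz/row -0.08
[0.01, -0.0, -0.01],
```

View pics/f.png

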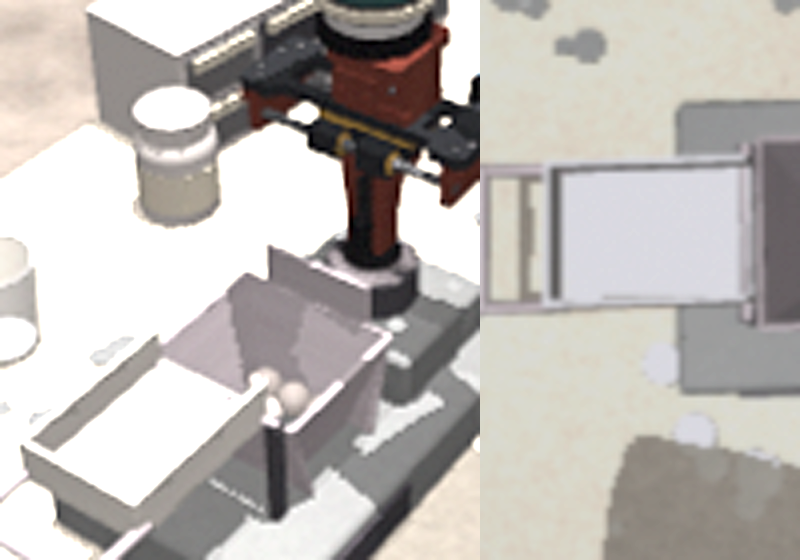

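The tray is level and empty, and the balls are in the hopper. The key is seated in the socket (left crop, about (375,260)) at full depth, and the torque rose sharply to 0.53 N m, so it is at the stop. I'm handing in.

```bash
python3 -c "
from cell import r
print(r.close_job())"
```

```text
the job is handed in; nothing more can be done
None
```

The job is handed in: all five balls are in the hopper, the tray is back down level, and the gripper is still holding the run key pushed in and turned to its stop; the final check was clean, but the judge's verdict was not shown.

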